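# Shut a sealed well plate in its clamshell holder and turn it over

### The arm

A 7-joint arm with a two-finger parallel gripper is mounted at the origin on the work surface. World frame = base frame: x ahead of the robot, y to its left, z up, the work surface at z = 0. Lengths are in mm, angles in rad, forces in N, time in s.
With the tool pointing down it reaches from about 400 to 925 mm from the base axis. Payload 5.6 kg.
Tool frame: the origin (TCP) lies midway between the tips of the shut fingers; the grasp point (between the pads) lies robot.grasp_offset behind it (robot.grasp_offset is the distance from the TCP to the grasp point, in mm); z points along the fingers, y is the direction in which the jaws open and shut (so a half turn about z gives the same grasp; the last joint's range is limited). The gripper opens to 85 mm and grips with 20 to 120 N. Pads are 22 mm wide; open, the fingers measure 114 mm over their backs; the gripper's body (76 mm by 85 mm) begins 54 mm behind the grasp point. The pads swing forward as they close: fully open they stand 13 mm farther back than shut.
Start: joints at [-1.198, 0.468, -0.012, 1.603, 0.006, 1.071, -0.056], TCP at [262.589, 594.605, 231.29] pointing down, gripper open.
Joint ranges: [-2.53, 2.53], [-0.31, 2.02], [-1.57, 1.55], [0.28, 2.44], [-1.29, 4.43], [0.15, 1.84], [-2.92, 2.92]. Speed limits (rad/s): [2.57, 2.57, 3.14, 3.14, 3.14, 3.14, 3.14].

### API

Orientations are given as a 3x3 rotation matrix whose columns are the frame's x, y, z axes.
In Python, from bench import robot, grab_frame, camera_info, job gives the robot as it stands.
- The arm moves only by the shell command python3 -m creep 'ROWS'. ROWS is a JSON object of lists of equal length, an entry for each row: "linear": the shift along the tool's x, y, z normalised to -1 to 1, where 1 is 0.1 m, a list of three; "delta_rot": the turn, a rotation vector about the tool's x, y, z normalised to -1 to 1, where 1 is 6 degrees, a list of three; "hand": the closure, from 0 (fully open) to 1 (shut). A call has 1 to 5 rows; each row shifts and turns the commanded pose from where the row before left it, along the tool's axes as they then stand; what a row does not reach is not made up. A row lasts 1/10 s, in which the tool goes at most 50 mm and 8.59 degrees, less where a joint would pass 70% of its speed; a pose out of reach is approached as far as the arm can. A call with a number of a shift or a turn outside -1 to 1 is refused whole. A call with a gripper value outside its range is refused whole. The fingers move at their own pace and stop on an object; the grip force is fixed at half the most. Time passes only in rows, so rows that do not move let the fingers close. It gives the time, the measured TCP pose, the force and the opening at its end, in the units of the state.
- robot.state(): the state, without advancing time (a new reading comes with each control period).
- grab_frame(name): name is "scene" or "top" or "wrist"; returns the picture (400x640x3 uint8, red, green, blue); there is no depth.
- camera_info(name): a dict with "fx", "fy", "cx", "cy" (pixels), "T" (4x4, takes a point from camera to world coordinates); the wrist camera has in their place "tool_from_camera" (4x4, takes a point from camera to tool coordinates, whose origin is the TCP and whose axes are the flange's). Camera axes: x right, y up, looking along -z (the intrinsics and any distortion apply to the point x, -y, -z); pixel columns grow to the right and rows downward; lengths in mm; the calibration is good to about 2 mm. A picture is of the moment at which its call begins: read the wrist's pose just before it. camera_info takes no time and is no camera call.
- job.sign_off(): hands the job in, once; it reports no verdict.
The state is a dict: "time": time; "joints": joint angles; "dq": joint speeds; "tau": joint torques, N m; "eef_pos": TCP position; "tool_rot": TCP orientation; "wrist_force": force on the tool from outside, world axes, zero at the start; "wrist_torque": the same for the moment, N m; "gripper_width": finger opening in mm.
Only numpy, scipy, OpenCV 4.12 (cv2) and the standard library are available. Lean on these libraries where they do the work, as an engineer would, in place of code of your own. Each camera call takes 0.05 s, during which the arm holds its last target. There are 200 camera calls.

### The job

Two blue clamshell holders stand open on the lab bench. Shut the lid of the one that has the sealed well plate (red wells) lying in it, then carry that holder right over by its yellow bar, without flinging it, until it lies level and upside down against its rear stop with the plate still shut inside. Leave the empty holder as it is.

Things in the scene. Friction and masses are not known exactly. Their poses are not given: they have to be found in the camera images.
- holder_lid (a joint): Lid of the loaded holder, rad: 0 shut; starts 1.55 to 1.85 (upright or leaning away from the robot). White frame, clear pane, 142 wide, 100 mm from hinge to free edge, 5 thick. Hinge at x +155, z +8 mm in the start frame of holder_bar, parallel to its y. Shuts towards the robot and down; shut, its top is 13 mm above the bar's centre. Friction 0.12 N m: stays where left, even inverted.
- holder_turn (a joint): Turn of the loaded holder in its fixed stand, rad: 0 face up, bar on the robot's side (start, stop); 3.14 turned over, bar on the far side (stop). The bar goes up and over. Axis parallel to the bar, 105 mm beyond it, 80 above the bench. Friction 0.15 N m: stays where left. Blue tray 100 deep, 142 wide, 12 below to 8 mm above the axis, between aluminium posts at +-90 mm along it, 96 high.
- holder_bar (a point): Middle of the loaded holder's round yellow bar, 10 mm thick, 128 long, on thin steel arms 60 mm either side; 50 mm free between bar and tray; 80 mm above the bench at the start. At the start x is level from bar to tray (away from the robot), y along the bar, z up; the frame turns with the holder, about +y. Pinched from above (fingers closing along x) the bar turns in the fingers as it goes over.
- plate: Sealed well plate in the loaded holder: white, 85.5 (x) x 127.6 (y) x 14.4 mm, 24 red wells on top, 90 g. Origin at the middle of its underside, z out of the top. Lies loose in the tray with 2 to 3 mm play all round, its underside 8 mm below the bar's centre, 1.6 mm of room under the shut lid.
- spare_lid_edge (a point): Middle of the free edge of the empty holder's lid. The empty holder is the same as the loaded one but has no plate in it; it stands open beside it, left or right, and must be left alone.
There are look-alikes about, which are no part of the job. Leave any brown or pink look-alike of the plate alone.

How it is judged:
By the outcome, as a careful person would: the job done as asked, in the order asked, and still so for the second after the job is handed in, with the robot touching nothing.
It also fails if it takes over 58 s, if anything falls off the work surface, if the arm or the gripper's body presses on something with over 40 N, if the wrist force passes 120 N, or if a joint passes its speed limit or range.

## Working session

There is one attempt and no reset: what is moved stays moved. The work goes in short steps, Python scripts to look and compute and a shell command to move; the robot and the scene stay as the last step left them, time stands still between calls to the robot, and variables do not carry over. Pictures are saved under pics/ and viewed, about 8 in all and at most 12, crops included, and the job is handed in when it is done.

```bash
ls; mkdir -p pics
python3 - <<'E'
from bench import robot, grab_frame, camera_info
import cv2,numpy as np
print(robot.grasp_offset, robot.state())
for n in ["scene","top"]:
    cv2.imwrite(f"pics/{n}0.png",grab_frame(n)[:,:,::-1])
for n in ["scene","top","wrist"]:print(camera_info(n))
E
```

```text
pics
18.700000000000003 {'time': 0.0, 'joints': array([-1.19803296,  0.46838331, -0.01159537,  1.60363995,  0.00602711,
        1.07137848, -0.05628526]), 'dq': array([-4.86094630e-05,  1.46656911e-03,  5.98712510e-04,  3.04359523e-05,
        2.39639702e-04,  2.07955976e-03, -9.94952309e-04]), 'tau': array([ 3.89219813e-04, -5.32382262e+01,  2.11738539e-02, -2.51295465e+01,
        1.14243018e-02,  7.70395913e-03, -1.18777922e-05]), 'eef_pos': array([262.37529587, 594.08102449, 230.32758335]), 'tool_rot': array([[-9.14791030e-01,  4.03927022e-01, -5.76329468e-04],
       [ 4.03927405e-01,  9.14789502e-01, -1.67908644e-03],
       [-1.51008236e-04, -1.76880848e-03, -9.99998424e-01]]), 'wrist_force': array([ 0.28217622, -0.05347606,  0.27122744]), 'wrist_torque': array([-0.0355931 ,  0.01017753,  0.01611338]), 'gripper_width': 85.43022023597338}
{'fx': 511.2873586091186, 'fy': 511.2873586091186, 'cx': 322.7265972363982, 'cy': 196.61952609021415, 'T': array([[ 3.21544325e-02, -8.17995861e-01,  5.74324703e-01,
         1.32911046e+03],
       [ 9.99351258e-01,  3.56387277e-02, -5.190862
[... 410 characters left out ...]
8434e-01, -1.42483907e-02,  3.24600322e-04,
         6.53879272e+01],
       [-1.87892977e-03,  1.54364661e-01,  9.88012156e-01,
         1.02452910e+03],
       [ 0.00000000e+00,  0.00000000e+00,  0.00000000e+00,
         1.00000000e+00]])}
{'fx': 330.00587269998, 'fy': 330.00587269998, 'cx': 325.1812252884124, 'cy': 196.9613344154564, 'tool_from_camera': array([[-8.10299635e-04,  9.56331450e-01,  2.92283255e-01,
         7.42823100e+01],
       [ 9.99998420e-01,  1.23739312e-03, -1.27636324e-03,
         1.23403870e+00],
       [-1.58229559e-03,  2.92281759e-01, -9.56330942e-01,
        -1.42918801e+02],
       [ 0.00000000e+00,  0.00000000e+00,  0.00000000e+00,
         1.00000000e+00]])}
```

View pics/scene0.png

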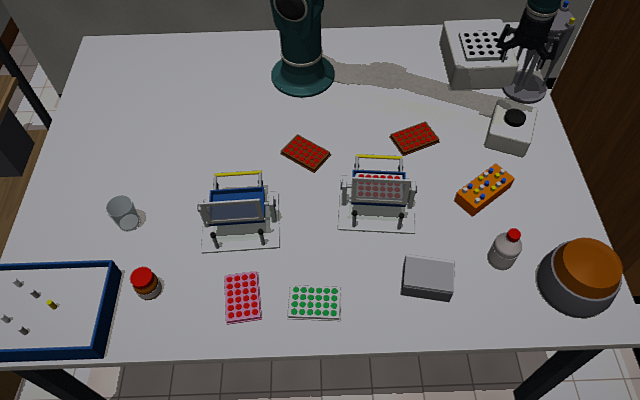

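View pics/top0.png

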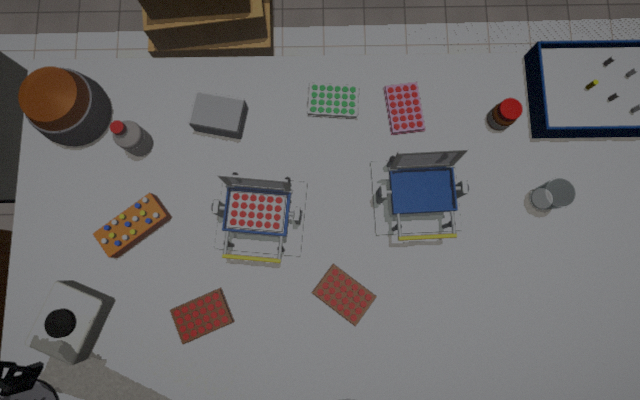

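The scene shows the loaded holder (red wells on white) at scene (380,185) and top (256,212). The empty holder is at scene (237,205) and top (423,190).

Candidates for the plate, by top-view pixel:
- (256,212): in the holder, white body with red wells. This is my choice.
- (404,107): pink.
- (202,315) and (344,294): brown.
- (333,100): green wells.

For the holder, I choose (256,212) over the empty one at (423,190).

```bash
cat > h.py <<'E'
import numpy as np, cv2
from bench import robot, grab_frame, camera_info
def ray(n,uv,info=None,T=None):
    c=info or camera_info(n); T=c["T"] if T is None else T
    d=np.array([(uv[0]-c["cx"])/c["fx"],-(uv[1]-c["cy"])/c["fy"],-1.])
    return T[:3,3],T[:3,:3]@d
def onz(n,uv,z):
    o,d=ray(n,uv); return o+d*(z-o[2])/d[2]
def tri(rays):
    A=0;b=0
    for o,d in rays:
        d=d/np.linalg.norm(d);P=np.eye(3)-np.outer(d,d);A=A+P;b=b+P@o
    p=np.linalg.solve(A,b)
    return p,[np.linalg.norm(np.cross(p-o,d/np.linalg.norm(d))) for o,d in rays]
def proj(n,p):
    c=camera_info(n);q=np.linalg.inv(c["T"])@np.r_[p,1]
    return c["cx"]+c["fx"]*q[0]/-q[2],c["cy"]-c["fy"]*q[1]/-q[2]
def yellow(im,box):
    h=cv2.cvtColor(im,cv2.COLOR_RGB2HSV);m=cv2.inRange(h,(24,120,90),(36,255,255))
    x0,y0,x1,y1=box;k=np.zeros_like(m);k[y0:y1,x0:x1]=m[y0:y1,x0:x1]
    ys,xs=np.nonzero(k);return xs,ys
E
python3 - <<'E'
from h import *
s=cv2.imread("pics/scene0.png")[:,:,::-1].copy();t=cv2.imread("pics/top0.png")[:,:,::-1].copy()
def ends(im,box):
    x,y=yellow(im,box);r=cv2.minAreaRect(np.c_[x,y].astype(np.float32));
    p=cv2.fitLine(np.c_[x,y].astype(np.float32),cv2.DIST_L2,0,.01,.01).ravel()
    d=p[:2];c=p[2:];k=(np.c_[x,y]-c)@d;print(len(x),r)
    e=[c+d*(k.min()-.3),c+d*(k.max()+.3)]
    return sorted(e,key=lambda q:q[0])
es=ends(s,(340,145,420,170));et=ends(t,(215,245,290,270))
print(es,et)
# scene right = +y ; top left = +y
P=tri([ray("scene",es[1]),ray("top",et[0])]);Q=tri([ray("scene",es[0]),ray("top",et[1])])
print(P,Q);a,b=P[0],Q[0];print((a+b)/2,np.linalg.norm(a-b),np.degrees(np.arctan2(*(-(a-b)[:2]))))
c1=cv2.resize(s[140:240,330:430],(400,400),interpolation=2);c2=cv2.resize(t[165:270,205:310],(400,400),interpolation=2)
cv2.imwrite("pics/crop.png",np.hstack([c1,c2])[:,:,::-1])
E
```

```text
130 ((378.4690856933594, 156.18040466308594), (45.089805603027344, 2.860682487487793), 2.602562189102173)
201 ((251.03887939453125, 258.101318359375), (56.41508483886719, 3.6897988319396973), 5.572197437286377)
[array([355.649244  , 155.03328276]), array([401.28770915, 157.25931405])] [array([222.65747624, 255.44268681]), array([279.41970005, 260.72855717])]
(array([438.70132546, 271.6129871 ,  81.30221539]), [np.float64(0.05165748765386317), np.float64(0.05165748765382224)]) (array([425.44862877, 146.9394158 ,  81.79320268]), [np.float64(0.2897821549641751), np.float64(0.2897821549642037)])
[432.07497711 209.27620145  81.54770903] 125.37692936694866 -173.93229199310795
```

View pics/crop.png

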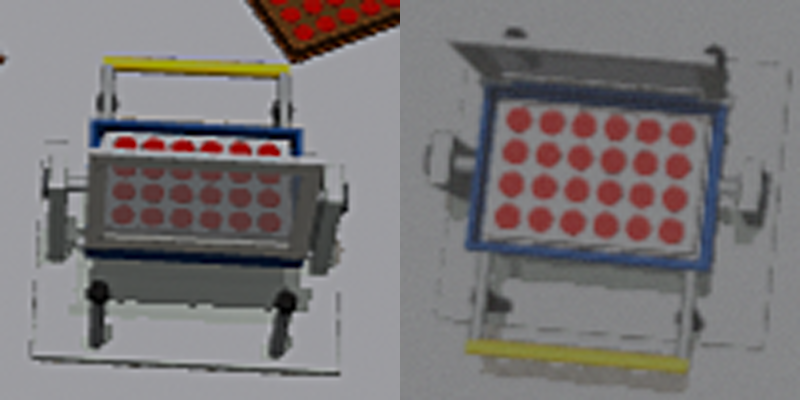

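Run:
```python
from h import *
# lid free-edge outer corners read off the crop: left/right
tl=(205+50*.2625,165+42*.2625);tr=(205+323*.2625,165+73*.2625)
sl=(330+90*.25,140+153*.25);sr=(330+325*.25,140+163*.25)
P=tri([ray("scene",sr),ray("top",tl)]);Q=tri([ray("scene",sl),ray("top",tr)]);print(P,Q,np.linalg.norm(P[0]-Q[0]))
B=np.array([432.1,209.3,81.]);y=np.array([.1057,.9944,0]);x=np.array([.9944,-.1057,0]);R=np.c_[x,y,[0,0,1]]
for p in (P,Q):print("holder frame",R.T@(p[0]-B), "theta",np.arctan2((R.T@(p[0]-B))[2]-8,155-(R.T@(p[0]-B))[0]))
t=B+x*215;t[2]=235
s=robot.state();print(t,"tool shift",s["tool_rot"].T@(t-s["eef_pos"]))
```

```text
(array([594.61602579, 264.00626117, 181.36052591]), [np.float64(1.9044123488879536), np.float64(1.9044123488880182)]) (array([576.82347409, 121.46608958, 176.45842008]), [np.float64(3.539076803765422), np.float64(3.5390768037654183)]) 143.7299761908577
holder frame [155.82348424  71.57785004 100.36052591] theta 1.5797120666504456
holder frame [153.19706697 -72.04476931  95.45842008] theta 1.5501845012201325
[645.896  186.5745 235.    ] tool shift [-515.43969401 -217.9057831    -4.15804067]
```

```bash
python3 -m creep '{"linear":[[-0.396,-0.168,0],[-0.411,-0.126,0],[-0.422,-0.082,0],[-0.428,-0.037,0],[-0.43,0.008,0]],"delta_rot":[[0,0,1],[0,0,1],[0,0,1],[0,0,1],[0,0,1]],"hand":[1,1,1,1,1]}'
python3 -c "
from h import *
print(robot.state()['tool_rot'].round(3))"
```

```text
time: 0.6
eef_pos: [410.5, 436.3, 231.0]
tool_rot: [[-0.587, 0.81, -0.0], [0.81, 0.587, -0.0], [-0.0, -0.001, -1.0]]
wrist_force: [-0.1, 0.8, 0.2]
gripper_width: 12.5
[[-0.587  0.81  -0.   ]
 [ 0.81   0.587 -0.   ]
 [-0.    -0.001 -1.   ]]
```

```bash
python3 -m creep '{"linear":[[-0.427,0.052,0],[-0.419,0.097,0],[-0.407,0.14,0],[-0.39,0.182,0],[-0.369,0.221,0]],"delta_rot":[[0,0,1],[0,0,1],[0,0,1],[0,0,1],[0,0,1]],"hand":[1,1,1,1,1]}' && python3 -m creep '{"linear":[[-0.343,0.259,0],[-0.314,0.293,0],[0,0,0],[0,0,0]],"delta_rot":[[0,0,1],[0,0,1],[0,0,0],[0,0,0]],"hand":[1,1,1,1]}'
cat >> h.py <<'E'
B=np.array([432.1,209.3,81.]);X=np.array([.9944,-.1057,0]);Y=np.array([.1057,.9944,0]);R=np.c_[X,Y,[0,0,1]]
def show(g=0):
    s=robot.state();p=s["eef_pos"]+np.array([0,0,g])
    T=s["tool_rot"];yaw=np.degrees(np.arctan2(T[1,1],T[0,1]))
    print("t",round(s["time"],2),"holder",(R.T@(p-B)).round(1),"yaw",round(yaw,2),"tilt",T[:,2].round(3),"F",s["wrist_force"].round(1),"w",round(s["gripper_width"],1))
E
python3 -c "
from h import *
show()"
```

```text
time: 1.1
eef_pos: [557.6, 279.5, 231.0]
tool_rot: [[-0.103, 0.995, -0.0], [0.995, 0.103, -0.0], [-0.0, -0.0, -1.0]]
wrist_force: [1.0, 0.7, 0.4]
gripper_width: 0.0
time: 1.5
eef_pos: [615.9, 217.0, 230.6]
tool_rot: [[0.104, 0.995, -0.001], [0.995, -0.104, -0.001], [-0.001, -0.001, -1.0]]
wrist_force: [0.3, 0.7, 0.5]
gripper_width: 0.1
t 1.5 holder [182.   27.1 149.6] yaw -5.94 tilt [-0.001 -0.001 -1.   ] F [0.3 0.7 0.5] w 0.1
```

```bash
python3 -m creep '{"linear":[[-0.13,0.17,0],[-0.14,0.16,0],[0,0,0.3],[0,0,0.27],[0,0,0]],"delta_rot":[[0,0,0],[0,0,0],[0,0,0],[0,0,0],[0,0,0]],"hand":[1,1,1,1,1]}' && python3 -c "
from h import *
show()"
```

```text
time: 2.0
eef_pos: [642.0, 189.6, 170.0]
tool_rot: [[0.099, 0.995, -0.008], [0.995, -0.099, -0.002], [-0.002, -0.008, -1.0]]
wrist_force: [0.4, -0.4, 0.5]
gripper_width: -0.3
t 2.0 holder [210.8   2.6  89. ] yaw -5.66 tilt [-0.008 -0.002 -1.   ] F [ 0.4 -0.4  0.5] w -0.3
```

Run:
```python
from h import *
a=grab_frame("scene")[120:260,310:450];b=grab_frame("top")[130:270,190:330]
cv2.imwrite("pics/b.png",np.hstack([cv2.resize(i,(400,400),interpolation=2) for i in (a,b)])[:,:,::-1])
```

```text
(no output)
```

View pics/b.png

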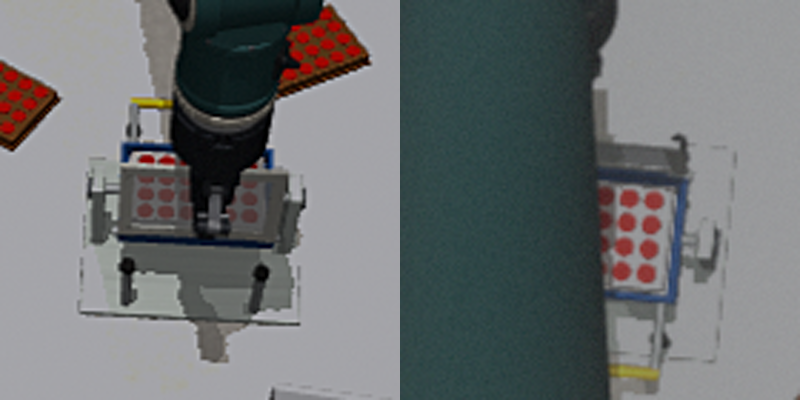

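The fingertips (crop 215,215) are beyond the lid and mid-width. I'll start pulling along the arc.

```bash
python3 -m creep '{"linear":[[0,-0.09,0],[0,-0.09,0],[0,-0.09,0],[0,-0.09,0],[0,-0.1,0]],"delta_rot":[[0,0,0],[0,0,0],[0,0,0],[0,0,0],[0,0,0]],"hand":[1,1,1,1,1]}' && python3 -m creep '{"linear":[[0,-0.11,0.01],[0,-0.11,0.03],[0,-0.1,0.05],[0,-0.1,0.05],[0,-0.09,0.07]],"delta_rot":[[0,0,0],[0,0,0],[0,0,0],[0,0,0],[0,0,0]],"hand":[1,1,1,1,1]}' && python3 -c "
from h import *
show()"
```

```text
time: 2.6
eef_pos: [599.6, 193.1, 175.0]
tool_rot: [[0.101, 0.995, 0.002], [0.995, -0.101, 0.001], [0.001, 0.001, -1.0]]
wrist_force: [2.3, 0.0, -0.1]
gripper_width: 0.0
time: 3.1
eef_pos: [548.3, 198.1, 152.9]
tool_rot: [[0.101, 0.995, -0.0], [0.995, -0.101, 0.0], [0.0, -0.0, -1.0]]
wrist_force: [1.2, 0.5, 1.6]
gripper_width: -0.1
t 3.1 holder [116.7   1.2  71.9] yaw -5.82 tilt [-0.  0. -1.] F [1.2 0.5 1.6] w -0.1
```

```bash
python3 -m creep '{"linear":[[0,-0.07,0.08],[0,-0.07,0.09],[0,-0.05,0.1],[0,-0.05,0.1],[0,-0.04,0.08]],"delta_rot":[[0,0,0],[0,0,0],[0,0,0],[0,0,0],[0,0,0]],"hand":[1,1,1,1,1]}' && python3 -m creep '{"linear":[[0,0,0.05],[0,0,0.04],[0,0,0.02],[0,0,0]],"delta_rot":[[0,0,0],[0,0,0],[0,0,0],[0,0,0]],"hand":[1,1,1,1]}' && python3 -c "
from h import *
show()"
```

```text
time: 3.6
eef_pos: [521.1, 200.6, 107.1]
tool_rot: [[0.102, 0.995, -0.0], [0.995, -0.102, -0.0], [-0.001, 0.0, -1.0]]
wrist_force: [1.3, 0.4, 0.5]
gripper_width: 0.0
time: 4.0
eef_pos: [521.5, 200.6, 97.0]
tool_rot: [[0.102, 0.995, -0.0], [0.995, -0.102, -0.0], [-0.0, 0.0, -1.0]]
wrist_force: [-1.2, -0.6, 0.2]
gripper_width: -0.0
t 4.0 holder [89.9  0.8 16. ] yaw -5.84 tilt [-0. -0. -1.] F [-1.2 -0.6  0.2] w -0.0
```

Now press down gently until contact.

```bash
for i in 1 ; do python3 -m creep '{"linear":[[0,0,0.01],[0,0,0.01],[0,0,0.01],[0,0,0]],"delta_rot":[[0,0,0],[0,0,0],[0,0,0],[0,0,0]],"hand":[1,1,1,1]}'; done; python3 -c "
from h import *
show()"
```

```text
time: 4.4
eef_pos: [521.6, 200.8, 94.4]
tool_rot: [[0.102, 0.995, 0.001], [0.995, -0.102, 0.0], [0.0, 0.001, -1.0]]
wrist_force: [-0.1, -0.1, -0.2]
gripper_width: 0.1
t 4.4 holder [89.9  1.  13.4] yaw -5.83 tilt [ 0.001  0.    -1.   ] F [-0.1 -0.1 -0.2] w 0.1
```

```bash
python3 -m creep '{"linear":[[0,0,0.01],[0,0,0.01],[0,0,0],[0,0,0]],"delta_rot":[[0,0,0],[0,0,0],[0,0,0],[0,0,0]],"hand":[1,1,1,1]}'; python3 -m creep '{"linear":[[0,0,0.01],[0,0,0],[0,0,0]],"delta_rot":[[0,0,0],[0,0,0],[0,0,0]],"hand":[1,1,1]}'
```

```text
time: 4.8
eef_pos: [521.6, 200.8, 93.0]
tool_rot: [[0.102, 0.995, 0.0], [0.995, -0.102, 0.0], [0.0, 0.0, -1.0]]
wrist_force: [-2.5, -1.3, 6.8]
gripper_width: 0.1
time: 5.1
eef_pos: [521.6, 200.9, 92.9]
tool_rot: [[0.102, 0.995, 0.0], [0.995, -0.102, 0.001], [0.001, 0.0, -1.0]]
wrist_force: [-3.8, -1.8, 14.2]
gripper_width: -0.1
```

```bash
python3 -m creep '{"linear":[[0,0,-0.2],[0,-0.1,-0.4],[0,-0.4,0],[0,-0.4,0],[-0.01,0,0]],"delta_rot":[[0,0,0],[0,0,0],[0,0,0],[0,0,0],[0,0,0]],"hand":[0.6,0.6,0.5,0.5,0.5]}'; python3 -m creep '{"linear":[[0,0,0],[0,0,0]],"delta_rot":[[0,0,0],[0,0,0]],"hand":[0.5,0.5]}'
python3 - <<'E'
from h import *
show();s=robot.state();c=camera_info("wrist");w=grab_frame("wrist")
cv2.imwrite("pics/w1.png",w[:,:,::-1])
sc=grab_frame("scene");cv2.imwrite("pics/s1.png",sc[:,:,::-1])
T=np.eye(4);T[:3,:3]=s["tool_rot"];T[:3,3]=s["eef_pos"];T=T@c["tool_from_camera"]
x,y=yellow(w,(0,0,640,400));print(len(x),x.min(),x.max(),y.min(),y.max())
for z in(80,):
  pts=[]
  for u,v in zip(x,y):
    o,d=ray("wrist",(u,v),c,T);pts.append(R.T@(o+d*(z-o[2])/d[2]-B))
  pts=np.array(pts);print(np.median(pts,0),np.percentile(pts,[1,99],axis=0))
cv2.imwrite("pics/ws1.png",np.vstack([w[:, :],cv2.resize(sc[130:240,310:460],(640,200))])[:,:,::-1])
E
```

```text
time: 5.6
eef_pos: [426.4, 209.6, 150.7]
tool_rot: [[0.097, 0.995, -0.005], [0.995, -0.097, 0.0], [-0.0, -0.005, -1.0]]
wrist_force: [-0.0, -0.7, 0.1]
gripper_width: 42.9
time: 5.8
eef_pos: [432.8, 209.0, 151.5]
tool_rot: [[0.102, 0.995, 0.001], [0.995, -0.102, 0.0], [0.0, 0.001, -1.0]]
wrist_force: [-0.2, -0.2, 0.1]
gripper_width: 42.8
t 5.8 holder [ 0.8 -0.2 70.5] yaw -5.85 tilt [ 0.001  0.    -1.   ] F [-0.2 -0.2  0.1] w 42.8
2136 318 331 114 292
[ 0.71884563  9.56031345 -1.        ] [[ -3.30492954 -61.91644359  -1.        ]
 [  4.98496771  64.38801525  -1.        ]]
```

View pics/ws1.png

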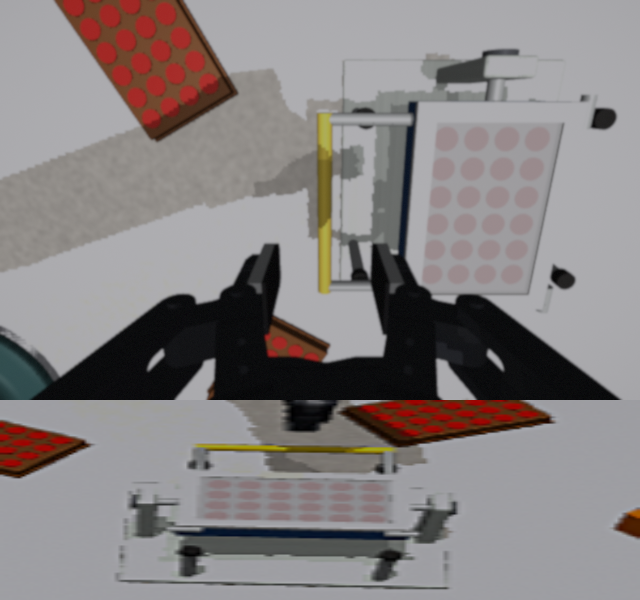

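The lid is shut over the red wells, and the bar (wrist 324, 114–292) lies between the fingers, aligned within 1 mm. I'll descend and pinch it.

```bash
python3 -m creep '{"linear":[[0,0,0.3],[0,0,0.3],[0,0,0.3],[0,0,0]],"delta_rot":[[0,0,0],[0,0,0],[0,0,0],[0,0,0]],"hand":[0.5,0.5,0.5,0.5]}';  python3 -m creep '{"linear":[[0,0,0],[0,0,0],[0,0,0],[0,0,0],[0,0,0]],"delta_rot":[[0,0,0],[0,0,0],[0,0,0],[0,0,0],[0,0,0]],"hand":[1,1,1,1,1]}'
python3 - <<'E'
from h import *
show(18.7)
for a in range(0,181,10):
    t=np.radians(a);print(a,round(105-105*np.cos(t),1),round(105*np.sin(t),1))
E
```

```text
time: 6.3
eef_pos: [430.0, 207.2, 58.0]
tool_rot: [[0.102, 0.995, -0.006], [0.995, -0.102, -0.004], [-0.005, -0.005, -1.0]]
wrist_force: [-0.2, 0.2, -0.4]
gripper_width: 42.6
time: 6.8
eef_pos: [432.5, 209.4, 62.7]
tool_rot: [[0.102, 0.995, 0.002], [0.995, -0.102, 0.002], [0.002, 0.002, -1.0]]
wrist_force: [-2.3, -1.2, 6.4]
gripper_width: 8.1
t 6.8 holder [0.4 0.1 0.4] yaw -5.83 tilt [ 0.002  0.002 -1.   ] F [-2.3 -1.2  6.4] w 8.1
0 0.0 0.0
10 1.6 18.2
20 6.3 35.9
30 14.1 52.5
40 24.6 67.5
50 37.5 80.4
60 52.5 90.9
70 69.1 98.7
80 86.8 103.4
90 105.0 105.0
100 123.2 103.4
110 140.9 98.7
120 157.5 90.9
130 172.5 80.4
140 185.4 67.5
150 195.9 52.5
160 203.7 35.9
170 208.4 18.2
180 210.0 0.0
```

```bash
python3 -m creep '{"linear":[[0,0.004,-0.092],[0,0.012,-0.09],[0,0.02,-0.09],[0,0.027,-0.087],[0,0.035,-0.085]],"delta_rot":[[0,0,0],[0,0,0],[0,0,0],[0,0,0],[0,0,0]],"hand":[1,1,1,1,1]}'; python3 -m creep '{"linear":[[0,0,0]],"delta_rot":[[0,0,0]],"hand":[1]}'; python3 -c "
from h import *
show(18.7);cv2.imwrite('pics/s2.png',cv2.resize(grab_frame('scene')[110:260,300:460],(640,600))[:,:,::-1])"
```

```text
time: 7.3
eef_pos: [441.1, 208.4, 106.4]
tool_rot: [[0.101, 0.995, -0.001], [0.995, -0.101, 0.0], [0.0, -0.001, -1.0]]
wrist_force: [-0.1, 3.5, -3.0]
gripper_width: 7.6
time: 7.4
eef_pos: [441.3, 208.4, 106.9]
tool_rot: [[0.101, 0.995, -0.001], [0.995, -0.101, 0.001], [0.001, -0.001, -1.0]]
wrist_force: [-4.0, 3.2, 1.9]
gripper_width: 7.5
t 7.4 holder [ 9.2  0.  44.6] yaw -5.82 tilt [-0.001  0.001 -1.   ] F [-4.   3.2  1.9] w 7.5
```

View pics/s2.png

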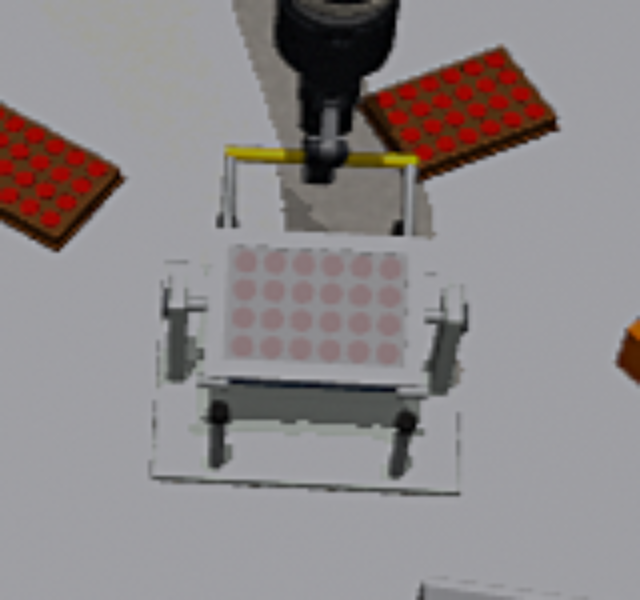

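```bash
cat >> h.py <<'E'
from scipy.optimize import minimize_scalar
def barangle(n,box,im=None):
    im=grab_frame(n) if im is None else im
    x,y=yellow(im,box);a=np.polyfit(x,y,1)
    def f(t):
        p=B+X*(105-105*np.cos(t))+np.array([0,0,105*np.sin(t)-1]);u,v=proj(n,p);return (np.polyval(a,u)-v)**2
    r=min((minimize_scalar(f,bounds=(k,k+.8),method="bounded") for k in np.arange(-.2,3.2,.4)),key=lambda r:r.fun)
    print(n,len(x),"bar angle deg",round(np.degrees(r.x),1),r.fun)
E
python3 - <<'E'
from h import *
barangle("scene",(340,120,420,170)); show(18.7)
E
```

```text
scene 92 bar angle deg 25.7 1.0591915778924666e-12
t 7.5 holder [ 8.9  0.  43.8] yaw -5.8 tilt [-0.001  0.001 -1.   ] F [-3.5  3.4  2.7] w 7.5
```

```bash
python3 -m creep '{"linear":[[0,0.043,-0.081],[0,0.049,-0.077],[0,0.056,-0.073],[0,0.062,-0.067],[0,0.067,-0.062]],"delta_rot":[[0,0,0],[0,0,0],[0,0,0],[0,0,0],[0,0,0]],"hand":[1,1,1,1,1]}'; python3 -m creep '{"linear":[[0,0.073,-0.056],[0,0.077,-0.049],[0,0.081,-0.043],[0,0.085,-0.035],[0,0.087,-0.027]],"delta_rot":[[0,0,0],[0,0,0],[0,0,0],[0,0,0],[0,0,0]],"hand":[1,1,1,1,1]}'; python3 -c "
from h import *
show(18.7);f=grab_frame('scene');cv2.imwrite('pics/s3.png',cv2.resize(f[110:260,300:460],(640,600))[:,:,::-1]);barangle('scene',(330,100,430,260),f);show(18.7)"
```

```text
time: 8.0
eef_pos: [463.6, 206.0, 140.9]
tool_rot: [[0.1, 0.995, -0.012], [0.995, -0.1, -0.001], [-0.002, -0.012, -1.0]]
wrist_force: [-15.6, 4.5, 8.3]
gripper_width: 8.0
time: 8.5
eef_pos: [507.5, 201.6, 165.7]
tool_rot: [[0.101, 0.995, -0.004], [0.995, -0.101, 0.002], [0.001, -0.005, -1.0]]
wrist_force: [-12.9, -1.1, 27.1]
gripper_width: 7.8
t 8.5 holder [ 75.8   0.3 103.4] yaw -5.77 tilt [-0.004  0.002 -1.   ] F [-12.9  -1.1  27.1] w 7.8
scene 110 bar angle deg 72.1 1.1409983008315292e-10
t 8.55 holder [ 78.3   0.3 104.1] yaw -5.84 tilt [-0.001  0.002 -1.   ] F [-11.5  -0.6  27.9] w 8.1
```

```bash
python3 -m creep '{"linear":[[0,0.05,-0.03],[0,0.09,-0.02],[0,0.09,-0.012],[0,0.092,-0.004]],"delta_rot":[[0,0,0],[0,0,0],[0,0,0],[0,0,0]],"hand":[1,1,1,1]}'; python3 -c "
from h import *
show(18.7);f=grab_frame('scene');cv2.imwrite('pics/s3.png',cv2.resize(f[110:260,300:460],(640,600))[:,:,::-1]);barangle('scene',(330,100,430,260),f);show(18.7)"
```

```text
time: 8.95
eef_pos: [540.6, 198.0, 169.9]
tool_rot: [[0.101, 0.995, -0.002], [0.995, -0.101, 0.0], [0.0, -0.002, -1.0]]
wrist_force: [-5.8, 2.8, 5.1]
gripper_width: 7.7
t 8.95 holder [109.    0.2 107.6] yaw -5.81 tilt [-0.002  0.    -1.   ] F [-5.8  2.8  5.1] w 7.7
scene 108 bar angle deg 91.2 2.997381838162753e-12
t 9.0 holder [111.3   0.3 108. ] yaw -5.85 tilt [ 0.001  0.001 -1.   ] F [-1.5  2.3  7. ] w 7.4
```

View pics/s3.png

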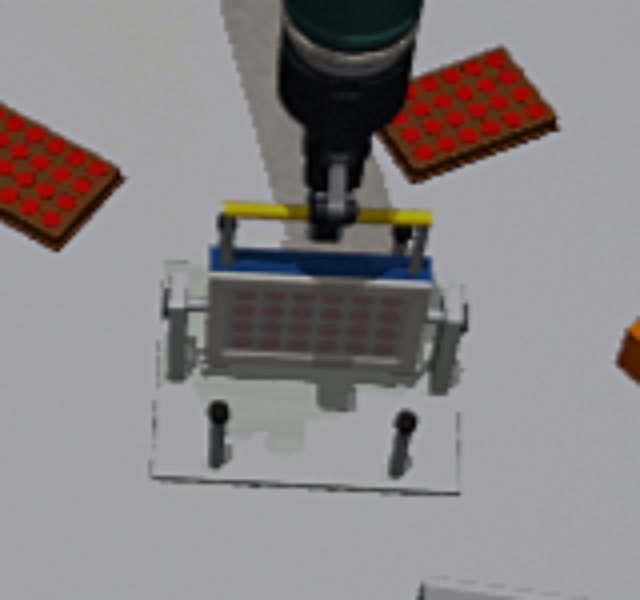

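```bash
python3 -m creep '{"linear":[[0,0.091,0.009],[0,0.09,0.017],[0,0.088,0.024],[0,0.086,0.032],[0,0.083,0.039]],"delta_rot":[[0,0,0],[0,0,0],[0,0,0],[0,0,0],[0,0,0]],"hand":[1,1,1,1,1]}'; python3 -c "
from h import *
show(18.7);f=grab_frame('scene');barangle('scene',(330,100,430,260),f);show(18.7)"
```

```text
time: 9.5
eef_pos: [585.0, 193.4, 156.8]
tool_rot: [[0.101, 0.995, -0.001], [0.995, -0.101, -0.0], [-0.0, -0.001, -1.0]]
wrist_force: [-3.4, 1.5, 2.5]
gripper_width: 7.8
t 9.5 holder [153.7   0.3  94.5] yaw -5.82 tilt [-0.001 -0.    -1.   ] F [-3.4  1.5  2.5] w 7.8
scene 126 bar angle deg 116.5 4.449842053975901e-11
t 9.55 holder [154.8   0.3  93.9] yaw -5.85 tilt [ 0. -0. -1.] F [1.1 2.6 1.2] w 7.5
```

Forces are low. Continue.

```bash
python3 -m creep '{"linear":[[0,0.079,0.046],[0,0.075,0.053],[0,0.07,0.059],[0,0.064,0.065],[0,0.058,0.071]],"delta_rot":[[0,0,0],[0,0,0],[0,0,0],[0,0,0],[0,0,0]],"hand":[1,1,1,1,1]}'; python3 -c "
from h import *
show(18.7);f=grab_frame('scene');barangle('scene',(330,100,430,260),f);show(18.7)"
```

```text
time: 10.05
eef_pos: [620.1, 189.6, 127.4]
tool_rot: [[0.102, 0.995, 0.001], [0.995, -0.102, -0.0], [0.0, 0.001, -1.0]]
wrist_force: [-2.2, 1.8, 5.7]
gripper_width: 7.8
t 10.05 holder [189.1   0.3  65.1] yaw -5.84 tilt [ 0.001 -0.    -1.   ] F [-2.2  1.8  5.7] w 7.8
scene 126 bar angle deg 142.1 1.0300012569715408e-10
t 10.1 holder [189.8   0.3  64.2] yaw -5.86 tilt [ 0.002 -0.    -1.   ] F [2.8 2.9 2.5] w 7.9
```

```bash
python3 -m creep '{"linear":[[0,0.052,0.075],[0,0.045,0.08],[0,0.038,0.083],[0,0.031,0.086],[0,0.023,0.089]],"delta_rot":[[0,0,0],[0,0,0],[0,0,0],[0,0,0],[0,0,0]],"hand":[1,1,1,1,1]}'; python3 -m creep '{"linear":[[0,0.01,0.05],[0,0.005,0.04],[0,0.004,0.04],[0,0,0]],"delta_rot":[[0,0,0],[0,0,0],[0,0,0],[0,0,0]],"hand":[1,1,1,1]}'; python3 -c "
from h import *
show(18.7);f=grab_frame('scene');barangle('scene',(330,100,430,260),f);show(18.7)"
```

```text
time: 10.6
eef_pos: [638.5, 187.6, 85.8]
tool_rot: [[0.102, 0.995, 0.001], [0.995, -0.102, -0.0], [-0.0, 0.001, -1.0]]
wrist_force: [-1.0, 1.4, 4.8]
gripper_width: 7.3
time: 11.0
eef_pos: [640.7, 187.4, 72.9]
tool_rot: [[0.102, 0.995, 0.002], [0.995, -0.102, -0.0], [-0.0, 0.002, -1.0]]
wrist_force: [2.7, 1.6, -0.8]
gripper_width: 7.4
t 11.0 holder [209.7   0.3  10.6] yaw -5.84 tilt [ 0.002 -0.    -1.   ] F [ 2.7  1.6 -0.8] w 7.4
scene 120 bar angle deg 173.2 4.47672318360346e-13
t 11.05 holder [209.7   0.3  10.8] yaw -5.84 tilt [ 0.002 -0.    -1.   ] F [ 2.5  1.4 -0.5] w 7.8
```

Now lower it gently to the stop, 2 mm per row, watching the force.

```bash
python3 -m creep '{"linear":[[0,0,0.02],[0,0,0.02],[0,0,0.02],[0,0,0.02],[0,0,0]],"delta_rot":[[0,0,0],[0,0,0],[0,0,0],[0,0,0],[0,0,0]],"hand":[1,1,1,1,1]}';python3 -m creep '{"linear":[[0,0,0.01],[0,0,0.01],[0,0,0]],"delta_rot":[[0,0,0],[0,0,0],[0,0,0]],"hand":[1,1,1]}'; python3 -c "
from h import *
show(18.7)"
```

```text
time: 11.55
eef_pos: [641.1, 187.4, 65.9]
tool_rot: [[0.102, 0.995, 0.003], [0.995, -0.102, 0.0], [0.0, 0.002, -1.0]]
wrist_force: [6.1, 0.8, 2.4]
gripper_width: 7.3
time: 11.85
eef_pos: [641.1, 187.4, 64.1]
tool_rot: [[0.102, 0.995, 0.003], [0.995, -0.102, 0.0], [0.0, 0.003, -1.0]]
wrist_force: [5.4, -0.6, 4.7]
gripper_width: 7.7
t 11.85 holder [210.2   0.3   1.8] yaw -5.85 tilt [ 0.003  0.    -1.   ] F [ 5.4 -0.6  4.7] w 7.7
```

```bash
python3 -m creep '{"linear":[[0,0,0.01],[0,0,0.01],[0,0,0]],"delta_rot":[[0,0,0],[0,0,0],[0,0,0]],"hand":[1,1,1]}';python3 -m creep '{"linear":[[0,0,0.01],[0,0,0]],"delta_rot":[[0,0,0],[0,0,0]],"hand":[1,1]}'; python3 -c "
from h import *
show(18.7);f=grab_frame('scene');barangle('scene',(330,100,430,260),f)"
```

```text
time: 12.15
eef_pos: [641.2, 187.4, 62.2]
tool_rot: [[0.102, 0.995, 0.003], [0.995, -0.102, 0.0], [0.0, 0.003, -1.0]]
wrist_force: [4.8, -0.5, 5.5]
gripper_width: 7.6
time: 12.35
eef_pos: [641.1, 187.4, 61.3]
tool_rot: [[0.102, 0.995, 0.003], [0.995, -0.102, 0.0], [0.0, 0.002, -1.0]]
wrist_force: [5.3, -0.7, 5.8]
gripper_width: 7.8
t 12.35 holder [210.2   0.3  -1. ] yaw -5.85 tilt [ 0.003  0.    -1.   ] F [ 5.3 -0.7  5.8] w 7.8
scene 126 bar angle deg 179.5 1.69291013238096e-12
```

```bash
python3 -m creep '{"linear":[[0,0,0.01],[0,0,0]],"delta_rot":[[0,0,0],[0,0,0]],"hand":[1,1]}';python3 -m creep '{"linear":[[0,0,0.01],[0,0,0]],"delta_rot":[[0,0,0],[0,0,0]],"hand":[1,1]}';python3 -m creep '{"linear":[[0,0,0.01],[0,0,0]],"delta_rot":[[0,0,0],[0,0,0]],"hand":[1,1]}'
```

```text
time: 12.6
eef_pos: [641.3, 187.4, 60.6]
tool_rot: [[0.102, 0.995, 0.003], [0.995, -0.102, 0.0], [0.001, 0.003, -1.0]]
wrist_force: [4.4, -0.2, 6.6]
gripper_width: 7.6
time: 12.8
eef_pos: [641.4, 187.4, 60.5]
tool_rot: [[0.102, 0.995, 0.003], [0.995, -0.102, 0.001], [0.001, 0.003, -1.0]]
wrist_force: [2.4, -1.5, 12.4]
gripper_width: 7.5
time: 13.0
eef_pos: [641.4, 187.4, 60.4]
tool_rot: [[0.102, 0.995, 0.003], [0.995, -0.102, 0.001], [0.001, 0.003, -1.0]]
wrist_force: [-1.1, -1.5, 19.0]
gripper_width: 7.6
```

The stop is reached: force is rising with no further motion. I'll release, retreat up, and look.

```bash
python3 -m creep '{"linear":[[0,0,0],[0,0,0],[0,0,0],[0,0,0]],"delta_rot":[[0,0,0],[0,0,0],[0,0,0],[0,0,0]],"hand":[0.55,0.5,0.5,0.5]}';python3 -m creep '{"linear":[[0,0,-0.2],[0,0,-0.3],[0,0,-0.4],[0,0,-0.4],[0,0,0]],"delta_rot":[[0,0,0],[0,0,0],[0,0,0],[0,0,0],[0,0,0]],"hand":[0.5,0.5,0.5,0.5,0.5]}'; python3 -m creep '{"linear":[[0.4,0,0],[0.4,0,0],[0.4,0,0],[0.4,0,0],[0,0,0]],"delta_rot":[[0,0,0],[0,0,0],[0,0,0],[0,0,0],[0,0,0]],"hand":[0.5,0.5,0.5,0.5,0.5]}';  python3 - <<'E'
from h import *
show();f=grab_frame('scene');t=grab_frame('top');barangle('scene',(330,100,430,280),f)
cv2.imwrite('pics/end.png',np.hstack([cv2.resize(f[130:280,190:440],(400,400)),cv2.resize(t[110:280,200:480],(400,400))])[:,:,::-1])
def ends(im,box):
    x,y=yellow(im,box);p=cv2.fitLine(np.c_[x,y].astype(np.float32),cv2.DIST_L2,0,.01,.01).ravel()
    d=p[:2];c=p[2:];k=(np.c_[x,y]-c)@d
    return sorted([c+d*(k.min()-.3),c+d*(k.max()+.3)],key=lambda q:q[0])
es=ends(f,(330,100,430,280));et=ends(t,(205,120,320,280));print(es,et)
for i,j in((1,0),(0,1)):
    p,r=tri([ray("scene",es[i]),ray("top",et[j])]);print(p,r[0],R.T@(p-B))
E
```

```text
time: 13.4
eef_pos: [638.8, 187.7, 56.4]
tool_rot: [[0.101, 0.995, -0.002], [0.995, -0.101, -0.001], [-0.001, -0.002, -1.0]]
wrist_force: [0.5, -0.2, -0.2]
gripper_width: 42.8
time: 13.9
eef_pos: [643.1, 188.4, 193.5]
tool_rot: [[0.102, 0.995, 0.009], [0.995, -0.102, 0.003], [0.004, 0.009, -1.0]]
wrist_force: [0.6, 0.2, 0.1]
gripper_width: 42.5
time: 14.4
eef_pos: [653.2, 355.5, 185.2]
tool_rot: [[0.092, 0.996, -0.003], [0.996, -0.092, 0.003], [0.003, -0.003, -1.0]]
wrist_force: [-1.0, 1.2, -0.6]
gripper_width: 42.7
t 14.4 holder [204.4 168.8 104.2] yaw -5.28 tilt [-0.003  0.003 -1.   ] F [-1.   1.2 -0.6] w 42.7
scene 181 bar angle deg 179.6 1.5358425581317366e-12
[array([352.63728798, 219.11694087]), array([403.35933422, 221.94366943])] [array([233.65570054, 162.49595026]), array([289.18546068, 167.32903064])]
[647.82089142 251.34076402  80.43924499] 0.32841120890980063 [210.06914567  64.60703397  -0.56075501]
[634.50234206 124.77918784  81.35517114] 0.21595175164826919 [210.20273879 -62.65356805   0.35517114]
```

View pics/end.png

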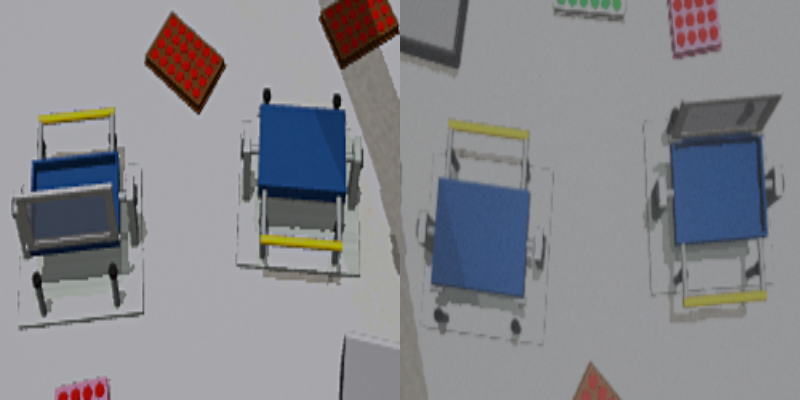

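The loaded holder is upside down. Its bar ends are 80.4 and 81.4 mm high, level to about 1 mm, on the far side 210 mm from the start. The empty holder is unchanged. The lid can't be seen from above, so I'll take one low side view with the wrist camera.

```bash
python3 -m creep '{"linear":[[0,-0.2,0],[0,-0.1,0],[0,0,0],[0,0,0],[0,0,0]],"delta_rot":[[0,-1,0],[0,-1,0],[0,-1,0],[0,-1,0],[0,-1,0]],"hand":[0.5,0.5,0.5,0.5,0.5]}'; python3 -m creep '{"linear":[[0,0,0],[0,0,0],[0,0,0]],"delta_rot":[[0,-1,0],[0,-1,0],[0,0,0]],"hand":[0.5,0.5,0.5]}';  python3 - <<'E'
from h import *
show();cv2.imwrite('pics/w2.png',grab_frame('wrist')[:,:,::-1])
E
```

```text
time: 15.0
eef_pos: [626.7, 348.1, 188.2]
tool_rot: [[0.09, 0.995, -0.052], [0.859, -0.104, -0.501], [-0.504, 0.001, -0.864]]
wrist_force: [-0.2, -0.4, -0.2]
gripper_width: 42.7
time: 15.3
eef_pos: [624.8, 350.7, 182.9]
tool_rot: [[0.071, 0.995, -0.07], [0.737, -0.1, -0.669], [-0.673, -0.005, -0.74]]
wrist_force: [-2.4, 0.2, -1.6]
gripper_width: 43.1
t 15.3 holder [176.7 160.9 101.9] yaw -5.72 tilt [-0.07  -0.669 -0.74 ] F [-2.4  0.2 -1.6] w 43.1
```

View pics/w2.png

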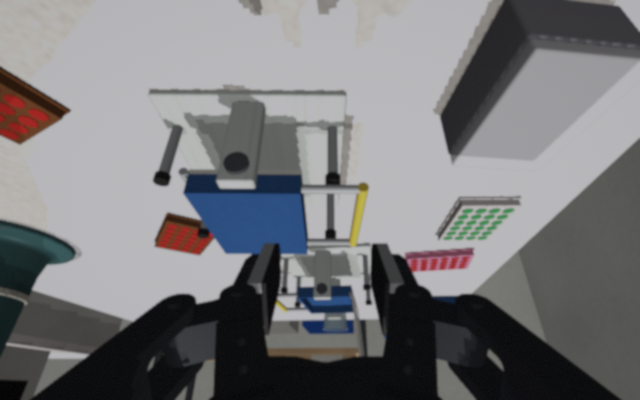

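```bash
python3 -c "
import cv2
i=cv2.imread('pics/w2.png')[140:270,160:380];cv2.imwrite('pics/w2c.png',cv2.resize(i,(792,468),interpolation=2))"
```

```text
(no output)
```

View pics/w2c.png

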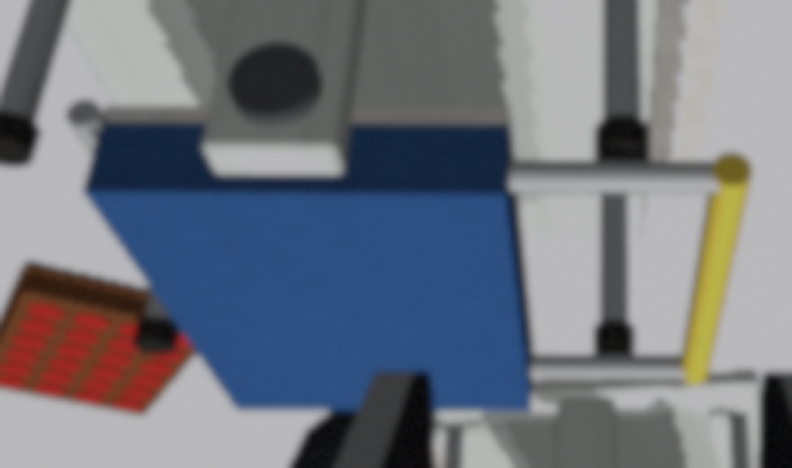

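The side view shows the lid edge as a thin strip lying parallel against the tray's lower rim (crop 105–505, 110–125). The lid is shut, and the robot is clear.

```bash
python3 -c "
from h import *
from bench import job
show();print(job.sign_off())"
```

```text
t 15.35 holder [177.7 159.8 103.6] yaw -5.82 tilt [-0.07  -0.667 -0.742] F [-0.7  0.1  1.1] w 42.7
the job is handed in; nothing more can be done
None
```

The job is done and handed in at 15.4 s. I shut the lid of the loaded holder, pressing it down with 14 N. I then pinched the yellow bar and carried the holder over its arc in 5° steps to the rear stop, released it and backed the arm away.

**Final checks**
- **Turned over:** the bar is 210 mm beyond its start. Its ends are at 80.4 and 81.4 mm, so the holder is level to about 1 mm. The bar angle from the scene camera was 179.6°.
- **Lid and plate:** a low side view from the wrist camera shows the lid lying flat along the tray rim. The plate itself can't be seen with the holder inverted. I last saw it shut inside at about 91°, through the clear pane.
- **Empty holder:** it looks unchanged, with its lid still open.

**Disagreements:** around 75° of the turn the wrist force rose to about 30 N because my arc was about 2 mm too tight. I corrected it, and it stayed below 10 N until I pressed the holder onto the stop (19 N). The gripper also read 7.5–8 mm on the 10 mm bar throughout, with no sign of the bar being lost.

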